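Make up two gearbox repair kits

TASK

Make up the two gearbox repair kits from the parts on the bench. Wooden tray: stand the pinion, shaft up, in the wide compartment, lay the hex nut flat over its shaft, and stand the short bush upright in the narrow compartment. Round tin: lay the bearing flat on its floor and stand the long bush upright inside the bearing's bore, down on the floor of the tin; leave the wrench and the can where they are.

Things in the scene. Friction and masses are not known exactly. Their poses are not given: they have to be found in the camera images.
- pinion_mid (a point): Steel pinion: a gear wheel 70 mm over its 20 teeth (5.5 mm wide) and 16 mm thick, lying flat, with a plain round shaft stub 22 mm in diameter standing up from its middle, 34 mm long (from 16 to 50 mm above its underside); about 0.5 kg. Best gripped by the stub. The point lies on its axis half-way up, 25 mm above its underside; z points up along the shaft. Starts standing on the bench.
- nut_mid (a point): Large steel hex nut, lying flat: 56 mm across flats, 65 mm across corners, 22 mm thick, smooth round-ish hole 40 mm wide; about 0.25 kg. The point is its centre, 11 mm above its underside; its x axis goes through the middle of a flat (and so every 60 degrees), z along the hole.
- bearing_mid (a point): Steel ball bearing, a plain round ring lying flat: outer diameter 64 mm, bore 42 mm, 22 mm thick, a circle of dark balls showing on its upper face; about 0.3 kg. The point is its centre, 11 mm above its underside; z along the bore.
- long_bush_mid (a point): Long bronze bush, a plain tube standing upright: 24 mm outer diameter, 16 mm bore, 64 mm tall; about 0.14 kg. The point is its centre, 32 mm above its underside; z along the tube.
- short_bush_mid (a point): Short bronze bush, like the long one but 38 mm tall: 24 mm outer diameter, 16 mm bore; about 0.09 kg. The point is its centre, 19 mm above its underside; z along the tube.
- tray: Shallow wooden kit tray fixed to the bench, 130 mm (its x) by 200 mm (its y), rim and divider 14 mm high and 6 mm thick, floor 4 mm above its underside. Origin: centre of its underside, z up. A divider across it leaves a wide compartment, 118 x 108 mm (x by y), centred at y = +40 mm in the tray's frame, and a narrow one, 118 x 74 mm, centred at y = -57 mm (both at x = 0). It does not move.
- tin: Shallow round metal tin, open, fixed to the bench: outer diameter 130 mm, inner 124 mm, rim 14 mm high, floor 3 mm above its underside. Origin: centre of its underside, z up. It does not move.
- wrench: Bystander: a steel wrench 190 mm long lying loose on the bench beside the work. Leave it alone.
- can_mid (a point): Bystander: a grey can, 66 mm in diameter and 85 mm tall, standing loose beside the work; the point is its centre, half-way up. Leave it alone.
Mind the look-alikes: they are no part of the job. Several things have the shape of the tray; the one meant has the colours described above.

How it is judged:
By the outcome, as a careful person would: the job done as asked, in the order asked, and still so for the second after the job is handed in, with the robot touching nothing.
It also fails if it takes over 112 s, if anything falls off the work surface, if the arm or the gripper's body presses on something with over 40 N, if the wrist force passes 120 N, or if a joint passes its speed limit or range.

ROBOT

A 6-joint arm with a two-finger parallel gripper is mounted at the origin on the work surface. World frame = base frame: x ahead of the robot, y to its left, z up, the work surface at z = 0. Lengths are in m, angles in rad, forces in N, time in s.
With the tool pointing down it reaches from about 0.35 to 0.975 m from the base axis. Payload 4.9 kg.
Tool frame: the origin (TCP) lies at the very end of the fingers, on their centre line; the grasp point (between the pads) lies ctrl.grip_point_offset behind it (ctrl.grip_point_offset is the distance from the TCP to the grasp point, in m); z points along the fingers, y is the direction in which the jaws open and shut (so a half turn about z gives the same grasp; the last joint's range is limited). The gripper opens to 85 mm and grips with 20 to 120 N. Pads are 22 mm wide; open, the fingers measure 114 mm over their backs; the gripper's body (76 mm by 85 mm) begins 54 mm behind the grasp point. The pads swing forward as they close: fully open they stand 13 mm farther back than shut.
Start: joints at [1.209, 0.053, 1.613, -0, 1.476, -0.119], TCP at [0.15, 0.607, 0.231] pointing down, gripper open.
Joint ranges: [-3.01, 3.01], [-1.01, 2.22], [0.06, 2.58], [-1.02, 4.17], [0.09, 2.62], [-3.14, 3.14]. Speed limits (rad/s): [2.57, 2.57, 3.14, 3.14, 3.14, 3.14].

INTERFACE

Orientations are given as a rotation vector (axis times angle).
In Python, from station import ctrl gives the robot as it stands. The module is installed in compiled form; this text tells all that it offers.
- The arm moves only by the shell command python3 -m creep 'ROWS' [FORCE]. ROWS is JSON, a list of rows, each a list of 5 numbers: the closure in counts, from 0 (fully open) to 255 (shut), then the shift along the tool's x, y, z in mm, then the turn about the tool's z in rad. A call has 1 to 12 rows; each row is the pose to reach, as a shift and turn from the pose commanded when the call began, along the tool's axes at that moment; what a row does not reach only later rows make up. A row lasts 1/12 s, in which the tool goes at most 41.7 mm and 7.16 degrees, less where a joint would pass 70% of its speed; a pose out of reach is approached as far as the arm can. A call with a gripper value outside its range is refused whole. The fingers move at their own pace and stop on an object; FORCE is the grip in N (left out, the last holds). Time passes only in rows, so rows that repeat a pose let the fingers close. It gives the time, the measured TCP pose, the force and the opening at its end, in the units of the state.
- ctrl.get_obs(): the state, without advancing time (a new reading comes with each control period).
- ctrl.get_image(name): name is "scene" or "top" or "wrist"; returns the picture (400x640x3 uint8, red, green, blue); there is no depth.
- ctrl.calibration(name): a dict with "fx", "fy", "cx", "cy" (pixels), "R" (3x3) and "t" (3): a world point X has camera coordinates R X + t. Camera axes: x right, y down, z forward; pixel columns grow to the right and rows downward; lengths in m; the calibration is good to about 2 mm. A picture is of the moment at which its call begins: read the wrist's pose just before it. calibration takes no time and is no camera call; for the wrist camera it gives the pose at the moment of the call.
- ctrl.finish_job(): hands the job in, once; it reports no verdict.
Trained networks look in the newest picture that a camera, given by its name, has taken for a name from the list of things; names that differ only in an ending like _2 or _b are one class to them, and where a whole thing is asked for, a point or a joint stands for the part that bears it (a point fixed in the world has none). Each returns a list of dicts, best first, with "conf" (0 to 1); they miss things now and then, are a little off and sometimes report something else, mostly with a low value. They report only what shows in the picture. A call takes as long as a camera call. They do not tell look-alikes from the thing itself.
- ctrl.boxes_of(camera, label): "rect" ([left, top, width, height] in pixels, round what is visible of it).
- ctrl.outline_of(camera, label): "mask" (400x640 bool, what is visible of it) and "rect" ([left, top, width, height] in pixels, round what is visible of it).
The state is a dict: "t": time; "q": joint angles; "dq": joint speeds; "effort": joint torques, N m; "tool_pos": TCP position; "tool_rot": TCP orientation; "contact_force": force on the tool from outside, world axes, zero at the start; "wrist_torque": the same for the moment, N m; "opening": finger opening in m.
Only numpy, scipy, OpenCV 4.12 (cv2) and the standard library are available. Lean on these libraries where they do the work, as an engineer would, in place of code of your own. Each camera call takes 0.05 s, during which the arm holds its last target. There are 200 camera calls.

## Working session

There is one attempt and no reset: what is moved stays moved. The work goes in short steps, Python scripts to look and compute and a shell command to move; the robot and the scene stay as the last step left them, time stands still between calls to the robot, and variables do not carry over. Pictures are saved under pics/ and viewed, about 12 in all and at most 16, crops included, and the job is handed in when it is done.

```bash
mkdir -p pics
python3 - <<'E'
from station import ctrl
import cv2, numpy as np
o=ctrl.get_obs(); print({k:np.round(v,3) for k,v in o.items()}); print(ctrl.grip_point_offset)
for n in ["scene","top"]:
    im=ctrl.get_image(n); cv2.imwrite(f"pics/{n}0.png",im[:,:,::-1])
    c=ctrl.calibration(n); print(n,{k:np.round(v,3).tolist() for k,v in c.items()})
    for l in ["pinion_mid","nut_mid","bearing_mid","long_bush_mid","short_bush_mid","tray","tin","wrench","can_mid"]:
        print(l,[(b["rect"],round(b["conf"],2)) for b in ctrl.boxes_of(n,l)])
E
```

```text
{'t': np.float64(0.0), 'q': array([ 1.209,  0.053,  1.614, -0.   ,  1.476, -0.119]), 'dq': array([-0.001, -0.   ,  0.001,  0.001,  0.002,  0.001]), 'effort': array([ 3.0000e-03, -3.9367e+01, -3.7019e+01,  0.0000e+00,  7.0000e-03,
        0.0000e+00]), 'tool_pos': array([0.15 , 0.606, 0.23 ]), 'tool_rot': array([-3.800e-01, -3.118e+00,  3.000e-03]), 'contact_force': array([0.046, 0.8  , 0.033]), 'wrist_torque': array([-0.029,  0.042, -0.06 ]), 'opening': np.float64(0.085)}
0.0187
scene {'fx': 488.269, 'fy': 488.269, 'cx': 322.826, 'cy': 195.635, 'R': [[0.62, 0.784, -0.022], [0.405, -0.344, -0.847], [-0.672, 0.516, -0.531]], 't': [-0.247, -0.128, 1.598]}
pinion_mid [([334.2, 204.8, 8.5, 17.5], 0.69), ([357.4, 183.0, 28.7, 19.6], 0.58)]
nut_mid [([212.6, 228.1, 27.8, 25.4], 0.63)]
bearing_mid [([377.1, 164.4, 20.4, 15.5], 0.75)]
long_bush_mid [([275.9, 208.4, 13.0, 30.2], 0.79)]
short_bush_mid [([331.4, 202.9, 11.6, 19.2], 0.65), ([279.2, 209.5, 14.2, 28.2], 0.24)]
tray [([143.2, 192.1, 80.9, 42.9], 0.75), ([282.5, 247.6, 105.5, 62.9], 0.69)]
tin []
wrench [([356.7, 181.7, 28.9, 24.3], 0.64), ([429.8, 181.1, 69.3, 13.0], 0.54)]
can_mid []
top {'fx': 457.401, 'fy': 457.401, 'cx': 320.817, 'cy': 199.736, 'R': [[0.011, -1.0, -0.007], [-0.991, -0.01, -0.136], [0.135, 0.009, -0.991]], 't': [0.005, 0.417, 1.23]}
pinion_mid [([263.8, 178.7, 26.2, 21.8], 0.92)]
nut_mid [([414.3, 207.9, 21.0, 21.8], 0.83)]
bearing_mid [([216.6, 203.9, 23.1, 22.3], 0.58)]
long_bush_mid []
short_bush_mid [([322.0, 183.8, 6.2, 3.7], 0.5)]
tray [([394.7, 258.8, 83.8, 67.3], 0.94), ([338.0, 96.6, 82.9, 56.2], 0.83), ([254.5, 103.7, 47.3, 46.1], 0.68)]
tin [([252.9, 105.5, 49.2, 44.3], 0.56)]
wrench [([171.8, 120.9, 42.0, 55.5], 0.95), ([260.4, 177.1, 30.0, 24.2], 0.26)]
can_mid [([446.5, 130.9, 34.1, 26.7], 0.7)]
```

Run:
```python
import cv2
for n,(x0,y0,x1,y1) in {"top":(150,70,510,340),"scene":(120,90,520,330)}.items():
    im=cv2.imread(f"pics/{n}0.png")[y0:y1,x0:x1]
    s=2.2 if n=="top" else 2
    cv2.imwrite(f"pics/{n}0c.png",cv2.resize(im,None,fx=s,fy=s,interpolation=cv2.INTER_CUBIC))
```

```text
(no output)
```

View pics/top0c.png

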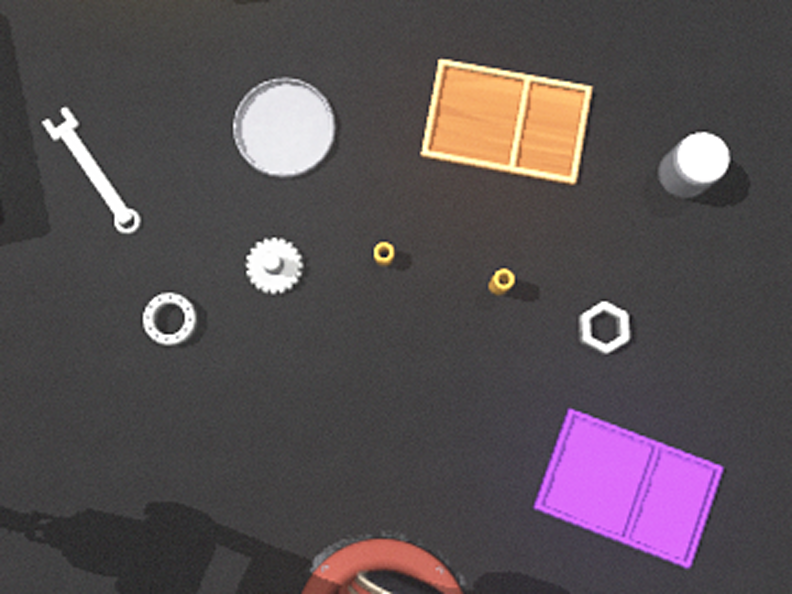

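View pics/scene0c.png

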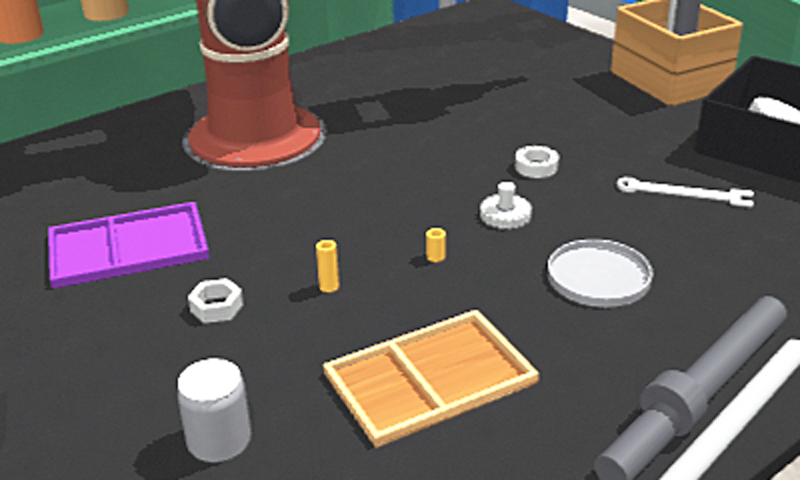

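Taken for the target: trays are the wooden one at top-view px (380,125) and a purple one at (436,292). The wooden one is meant. The pinion is at (275,190), the nut at (425,218), the bearing at (227,215), the short bush at (325,185), the long bush at (378,197) and the tin at (279,127). Each of these appears only once.

```bash
cat > h.py <<'E'
from station import ctrl
import cv2, numpy as np
from scipy.spatial.transform import Rotation as Ro
def back(c,uv,z):
    uv=np.atleast_2d(uv).astype(float); R=np.array(c["R"]);t=np.array(c["t"])
    d=np.c_[(uv[:,0]-c["cx"])/c["fx"],(uv[:,1]-c["cy"])/c["fy"],np.ones(len(uv))]@R
    o=-R.T@t; return (o+d*((z-o[2])/d[:,2])[:,None])
def proj(c,P):
    p=np.atleast_2d(P)@np.array(c["R"]).T+np.array(c["t"]); return np.c_[c["fx"]*p[:,0]/p[:,2]+c["cx"],c["fy"]*p[:,1]/p[:,2]+c["cy"]]
def contour(m): return max(cv2.findContours(m.astype(np.uint8),cv2.RETR_EXTERNAL,cv2.CHAIN_APPROX_NONE)[0],key=cv2.contourArea)[:,0]
def rect(c,m,z):
    p=back(c,contour(m),z)[:,:2]; return cv2.minAreaRect((p*1000).astype(np.float32))
def to(x,y,z,yaw=None):
    """row values from here to TCP x,y,z (m); yaw = world angle (deg) of jaw (tool y) axis, mod 180"""
    o=ctrl.get_obs(); R=Ro.from_rotvec(o["tool_rot"]).as_matrix()
    s=R.T@(np.array([x,y,z])-o["tool_pos"])*1000
    turn=0
    if yaw is not None:
        h=np.degrees(np.arctan2(R[1,1],R[0,1])); turn=-((yaw-h+90)%180-90)  # tool z is down
    print("shift",np.round(s,1),"turn",round(np.radians(turn),3),"q6",round(o["q"][5],2),"t",round(o["t"],2))
E
python3 - <<'E'
from h import *
c=ctrl.calibration("top"); im=ctrl.get_image("top")
for l,z in [("pinion_mid",.016),("nut_mid",.022),("bearing_mid",.022),("long_bush_mid",.06),("short_bush_mid",.038),("tray",.014),("tin",.014),("can_mid",.085)]:
    for r in ctrl.outline_of("top",l):
        m=r["mask"]; print(l,round(r["conf"],2),im[m].mean(0).round(),[np.round(v,1) for v in rect(c,m,z)])
for n,uv,z in [("short",(384/2.2+150,251/2.2+70),.038),("long",(504/2.2+150,279/2.2+70),.064),("nut",(605/2.2+150,327/2.2+70),.022),("bearing",(169.5/2.2+150,318/2.2+70),.022),("pin",(274/2.2+150,265/2.2+70),.016)]: print(n,back(c,uv,z).round(3))
R=Ro.from_rotvec(ctrl.get_obs()["tool_rot"]).as_matrix(); print(R.round(2))
w=ctrl.calibration("wrist"); Rw=np.array(w["R"]); print("cam",(-Rw.T@w["t"]).round(3),Rw.round(2),w["fx"])
E
```

```text
pinion_mid 0.69 [231. 231. 230.] [array([445.2, 140.8]), array([67.9, 67.1]), np.float64(1.2)]
bearing_mid 0.51 [205. 205. 204.] [array([375.9, 269.6]), array([65.6, 63.7]), np.float64(46.5)]
long_bush_mid 0.49 [189. 161.  85.] [array([ 419.9, -140.5]), array([24.6, 34.6]), np.float64(45.4)]
long_bush_mid 0.44 [231. 231. 230.] [array([372. , 261.4]), array([59.7, 58. ]), np.float64(46.4)]
tray 0.67 [212. 104. 244.] [array([ 173.9, -300.9]), array([203.1, 130.8]), np.float64(69.0)]
tray 0.66 [236. 179. 117.] [array([ 637.6, -154.7]), array([204.1, 141.1]), np.float64(79.3)]
tin 0.83 [216. 216. 220.] [array([624.6, 134.2]), array([129.2, 131.4]), np.float64(0.5)]
can_mid 0.83 [199. 198. 200.] [array([ 561.6, -371.5]), array([63.6, 87.7]), np.float64(45.0)]
short [[ 0.459 -0.     0.038]]
long [[ 0.422 -0.146  0.064]]
nut [[ 0.369 -0.277  0.022]]
bearing [[0.374 0.268 0.022]]
pin [[0.444 0.139 0.016]]
[[-0.97  0.24  0.  ]
 [ 0.24  0.97 -0.  ]
 [-0.   -0.   -1.  ]]
cam [0.086 0.622 0.374] [[ 0.24  0.97 -0.  ]
 [ 0.94 -0.23  0.26]
 [ 0.25 -0.06 -0.97]] 354.687032326352
```

```bash
python3 -m creep '[[0,-398,-381,50,0],[0,-398,-381,50,0],[0,-398,-381,50,0],[0,-398,-381,50,0],[0,-398,-381,50,0],[0,-398,-381,50,0],[0,-398,-381,50,0],[0,-398,-381,50,0],[0,-398,-381,50,0],[0,-398,-381,50,0],[0,-398,-381,50,0],[0,-398,-381,50,0]]' 60; python3 -c "
from h import *
to(.445,.14,.18)"
```

```text
t: 2.45
tool_pos: [0.4174, 0.1841, 0.1864]
tool_rot: [0.38, 3.117, 0.001]
contact_force: [0.9, 0.8, 0.5]
opening: 0.0851
shift [-37.4 -36.1   6.4] turn 0.0 q6 -1.08 t 2.45
```

```bash
python3 -m creep '[[0,-37,-36,6,0],[0,-37,-36,6,0],[0,-37,-36,6,0],[0,-37,-36,6,0]]'
python3 - <<'E'
from h import *
o=ctrl.get_obs(); c=ctrl.calibration("wrist"); im=ctrl.get_image("wrist"); print(o["tool_pos"])
for r in ctrl.outline_of("wrist","pinion_mid")[:2]:
    m=r["mask"]; print(r["conf"],r["rect"],rect(c,m,.016))
for z,p in [(.0,o["tool_pos"])]: print("tcp px",proj(c,o["tool_pos"]))
p=proj(c,[.445,.14,.05])[0]; cv2.circle(im,tuple(int(v) for v in p),3,(255,0,0),-1)
cv2.imwrite("pics/w1.png",im[:,:,::-1])
to(.445,.14,.02)
E
```

```text
t: 2.78
tool_pos: [0.4438, 0.142, 0.1801]
tool_rot: [-0.383, -3.117, -0.001]
contact_force: [-1.1, 0.7, -0.1]
opening: 0.0853
[0.44379915 0.14202332 0.1800599 ]
0.82 [278.8, 142.5, 77.4, 79.0] ((443.44464111328125, 141.31907653808594), (68.04846954345703, 68.96576690673828), 81.0353012084961)
tcp px [[319.14839775 261.58075385]]
shift [ -2.3  -2.8 160.2] turn 0.0 q6 -1.18 t 2.88
```

View pics/w1.png

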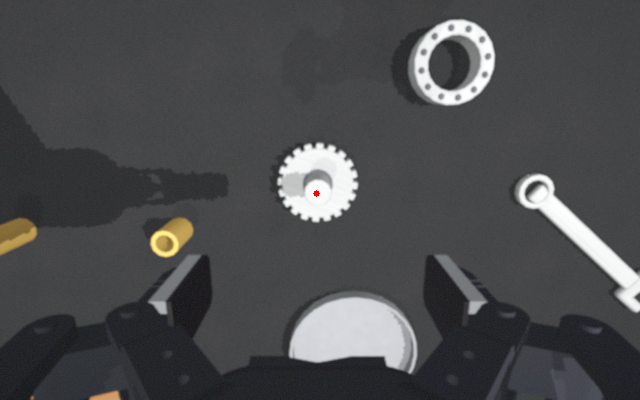

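Pinion is at px (317,182), stub top at (318,190), and the estimates agree to about 1 mm. Descend and grip.

```bash
python3 -m creep '[[0,0,-1,40,0],[0,0,-1,80,0],[0,0,-1,115,0],[0,0,-1,140,0],[0,0,-1,158,0],[0,0,-1,158,0],[255,0,-1,158,0],[255,0,-1,158,0],[255,0,-1,158,0],[255,0,-1,158,0],[255,0,-1,158,0],[255,0,-1,158,0]]' 60;  python3 -m creep '[[255,0,0,0,0],[255,0,0,0,0],[255,0,0,-20,0],[255,0,0,-60,0],[255,0,0,-90,0],[255,0,0,-90,0]]'; python3 -c "
from h import *
to(.645,-.115,.11)"
```

```text
t: 3.88
tool_pos: [0.4448, 0.1415, 0.0237]
tool_rot: [0.38, 3.116, 0.002]
contact_force: [-0.4, 1.3, 5.2]
opening: 0.0202
t: 4.38
tool_pos: [0.4475, 0.1416, 0.1182]
tool_rot: [0.379, 3.108, 0.004]
contact_force: [2.4, 1.1, -4.0]
opening: 0.0199
shift [-253.3 -201.6   10. ] turn 0.0 q6 -1.18 t 4.38
```

```bash
python3 -m creep '[[255,-20,-16,5,0],[255,-52,-40,5,0],[255,-82,-65,5,0],[255,-113,-90,5,0],[255,-144,-115,5,0],[255,-175,-140,5,0],[255,-206,-164,5,0],[255,-234,-185,5,0],[255,-250,-198,5,0],[255,-257,-201,5,0],[255,-257,-201,5,0],[255,-257,-201,5,0]]'
python3 - <<'E'
from h import *
c=ctrl.calibration("wrist"); im=ctrl.get_image("wrist")
for r in ctrl.outline_of("wrist","tray")[:1]: print(r["rect"],rect(c,r["mask"],.014))
ct=np.array([.642,-.154]); a=np.radians(79.3); ey=np.array([np.cos(a),np.sin(a)]); ex=np.array([np.sin(a),-np.cos(a)])
for sx,sy in [(-1,-1),(1,-1),(1,1),(-1,1)]:
    p=proj(c,np.r_[ct+ex*sx*.065+ey*sy*.1,.014])[0]; cv2.circle(im,tuple(int(v) for v in p),3,(255,0,0),-1)
cv2.imwrite("pics/w2.png",im[:,:,::-1])
to(.649,-.115,.027)
E
```

```text
t: 5.38
tool_pos: [0.6431, -0.115, 0.1044]
tool_rot: [-0.38, -3.114, -0.002]
contact_force: [-1.4, 0.5, -6.1]
opening: 0.0202
[96.6, 104.3, 310.9, 198.3] ((637.1444702148438, -155.21006774902344), (200.63107299804688, 130.9279327392578), 79.76018524169922)
shift [-6.1  0.7 78.4] turn 0.0 q6 -1.62 t 5.48
```

View pics/w2.png

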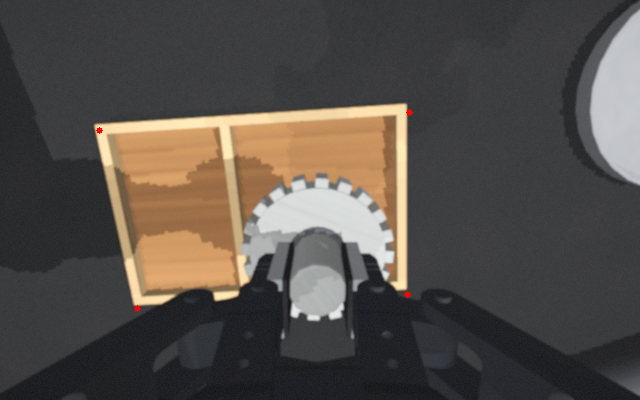

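Tray measures 200.6 x 130.9 mm, centred at (0.637,-0.155). The pinion is over the wide compartment (wheel around px (318,245)). Lower and release.

```bash
python3 -m creep '[[255,0,0,30,0],[255,0,0,55,0],[255,-1,1,68,0],[255,-1,1,74,0],[255,-1,1,76,0],[255,-1,1,76,0],[255,-1,1,76,0]]'; python3 -m creep '[[255,0,0,1,0],[255,0,0,1,0],[150,0,0,1,0],[130,0,0,1,0],[130,0,0,1,0],[130,0,0,1,0]]'; python3 -m creep '[[130,0,0,-30,0],[130,0,0,-70,0],[0,0,0,-110,0],[0,0,0,-150,0],[0,0,0,-150,0]]'
python3 - <<'E'
from h import *
c=ctrl.calibration("wrist"); im=ctrl.get_image("wrist")
for r in ctrl.outline_of("wrist","pinion_mid")[:2]: print(r["conf"],rect(c,r["mask"],.020))
cv2.imwrite("pics/w3.png",im[:,:,::-1])
to(.369,-.277,.18)
E
```

```text
t: 6.07
tool_pos: [0.6472, -0.1152, 0.0329]
tool_rot: [0.38, 3.116, -0.001]
contact_force: [-0.8, -0.2, -6.0]
opening: 0.0204
t: 6.57
tool_pos: [0.6471, -0.1154, 0.0316]
tool_rot: [0.38, 3.116, -0.001]
contact_force: [0.5, 0.5, 0.2]
opening: 0.042
t: 6.98
tool_pos: [0.6514, -0.1166, 0.1926]
tool_rot: [0.378, 3.1, -0.005]
contact_force: [1.3, -0.6, 1.9]
opening: 0.0765
0.7 ((645.92919921875, -115.53400421142578), (68.9766845703125, 69.42543029785156), 48.42475509643555)
shift [ 232.  -223.7    2.8] turn 0.0 q6 -1.62 t 7.08
```

```bash
python3 -m creep '[[0,27,-26,0,0],[0,55,-54,3,0],[0,84,-81,3,0],[0,113,-109,3,0],[0,142,-137,3,0],[0,171,-165,3,0],[0,200,-192,3,0],[0,220,-213,3,0],[0,230,-222,3,0],[0,232,-224,3,0],[0,232,-224,3,0],[0,232,-224,3,0]]';  python3 - <<'E'
from h import *
o=ctrl.get_obs(); c=ctrl.calibration("wrist"); im=ctrl.get_image("wrist"); print(o["tool_pos"])
for r in ctrl.outline_of("wrist","nut_mid")[:2]:
    print(r["conf"],r["rect"],rect(c,r["mask"],.022), im[r["mask"]].mean(0))
# bright top face + hex corners
g=cv2.cvtColor(im,cv2.COLOR_RGB2GRAY); m=(g>200)
cs=[k[:,0] for k in cv2.findContours(m.astype(np.uint8),cv2.RETR_EXTERNAL,cv2.CHAIN_APPROX_NONE)[0] if cv2.contourArea(k)>800]
for k in cs:
    p=(back(c,k,.022)[:,:2]*1000).astype(np.float32); print(cv2.minAreaRect(p)); print(cv2.approxPolyDP(p[:,None],6,True)[:,0].round(0).tolist())
cv2.imwrite("pics/w4.png",im[:,:,::-1])
E
```

```text
t: 8.08
tool_pos: [0.3671, -0.2761, 0.1762]
tool_rot: [-0.38, -3.118, -0.002]
contact_force: [-0.4, -0.6, 0.0]
opening: 0.0855
[ 0.36710619 -0.27613185  0.17623349]
0.9 [283.6, 150.2, 71.6, 71.8] ((368.7122497558594, -275.6883239746094), (62.4337158203125, 59.09043502807617), 62.48125457763672) [243.94135147 244.58946026 244.41053974]
((369.5647277832031, -276.19158935546875), (65.04154968261719, 58.03920364379883), 2.2273054122924805)
[[337.0, -276.0], [358.0, -306.0], [387.0, -304.0], [402.0, -277.0], [380.0, -247.0], [351.0, -249.0]]
((216.74632263183594, -338.03375244140625), (148.224853515625, 23.010194778442383), 69.34458923339844)
[[249.0, -271.0], [226.0, -336.0], [207.0, -330.0], [224.0, -341.0], [201.0, -411.0]]
((232.21359252929688, -282.0215759277344), (93.91547393798828, 26.360437393188477), 76.11932373046875)
[[213.0, -325.0], [225.0, -327.0], [254.0, -241.0], [230.0, -236.0]]
```

View pics/w4.png

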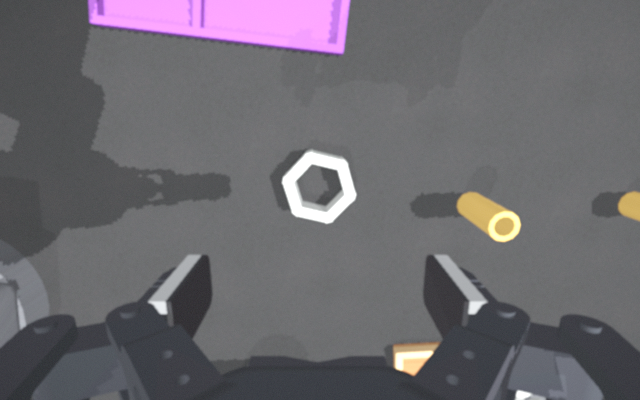

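Run:
```python
from h import *
o=ctrl.get_obs(); c=ctrl.calibration("wrist"); R=Ro.from_rotvec(o["tool_rot"]).as_matrix()
for z in (0,-.013):
    print(z,[proj(c,o["tool_pos"]+R@np.array([x,y,z])).round(0).tolist()[0] for x in(.011,-.011) for y in (.0425,-.0425)])
to(.3695,-.2765,.004,93)
```

```text
0 [[418.0, 238.0], [220.0, 238.0], [415.0, 284.0], [224.0, 284.0]]
-0.013 [[427.0, 250.0], [212.0, 250.0], [423.0, 300.0], [216.0, 300.0]]
shift [ -2.1  -0.2 172.6] turn -0.294 q6 -2.14 t 8.18
```

Nut centre is at px (319,186), world (0.3695,-0.2765), with a flat normal near 93°. The open tips sit 13 mm behind the TCP. Turn, descend, grip.

```bash
python3 -m creep '[[0,-2,0,25,-0.1],[0,-2,0,55,-0.2],[0,-2,0,90,-0.294],[0,-2,0,125,-0.294],[0,-2,0,150,-0.294],[0,-2,0,165,-0.294],[0,-2,0,173,-0.294],[0,-2,0,173,-0.294],[255,-2,0,173,-0.294],[255,-2,0,173,-0.294],[255,-2,0,173,-0.294],[255,-2,0,173,-0.294]]' 60;  python3 -m creep '[[255,0,0,0,0],[255,0,0,0,0],[255,0,0,-20,0],[255,0,0,-60,0],[255,0,0,-95,0],[255,0,0,-120,0],[255,0,0,-120,0]]'
python3 - <<'E'
from h import *
c=ctrl.calibration("wrist"); im=ctrl.get_image("wrist"); cv2.imwrite("pics/w5.png",im[:,:,::-1]); o=ctrl.get_obs()
for r in ctrl.outline_of("wrist","nut_mid")[:1]: print(r["conf"],rect(c,r["mask"],o["tool_pos"][2]+.019)[:2],o["tool_pos"])
to(.646,-.1155,.13)
E
```

```text
t: 9.18
tool_pos: [0.3704, -0.2784, 0.0062]
tool_rot: [-0.08, 3.138, -0.004]
contact_force: [0.1, 0.7, 3.9]
opening: 0.0542
t: 9.77
tool_pos: [0.3716, -0.2801, 0.1307]
tool_rot: [-0.08, 3.133, -0.014]
contact_force: [0.9, -0.9, -1.7]
opening: 0.0545
0.65 ((368.9151611328125, -280.70635986328125), (68.0439682006836, 56.622108459472656)) [ 0.3703253  -0.27881367  0.12738115]
shift [-284.9  147.5   -5.3] turn 0.0 q6 -2.43 t 9.87
```

View pics/w5.png

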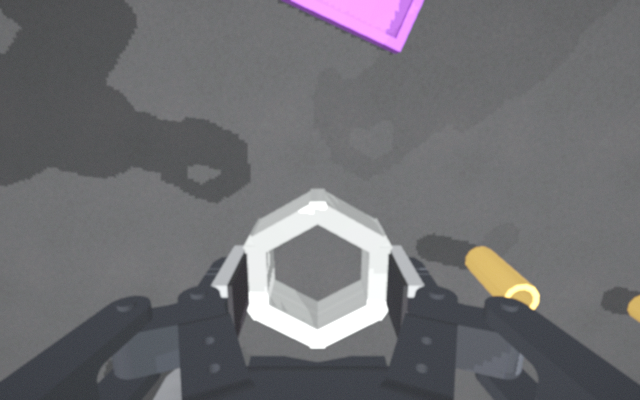

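```bash
python3 -m creep '[[255,-15,8,0,0],[255,-45,23,0,0],[255,-79,40,0,0],[255,-114,58,0,0],[255,-149,76,0,0],[255,-184,94,0,0],[255,-219,112,0,0],[255,-250,129,0,0],[255,-272,141,10,0],[255,-283,147,20,0],[255,-285,148,25,0],[255,-285,148,25,0]]'
python3 - <<'E'
from h import *
c=ctrl.calibration("wrist"); im=ctrl.get_image("wrist"); cv2.imwrite("pics/w6.png",im[:,:,::-1]); o=ctrl.get_obs(); print(o["tool_pos"])
for p in [(.646,-.1155,.054)]: print(proj(c,p))
for l in("pinion_mid","nut_mid"):
  for r in ctrl.outline_of("wrist",l)[:1]: print(l,r["conf"],rect(c,r["mask"],.02 if l[0]=="p" else o["tool_pos"][2]+.019)[:2])
to(.646,-.1155,.025)
E
```

```text
t: 10.87
tool_pos: [0.6431, -0.1135, 0.0936]
tool_rot: [0.082, -3.132, -0.004]
contact_force: [-1.0, 0.2, -3.6]
opening: 0.0546
[ 0.64332885 -0.11429593  0.09512554]
[[314.60524387 236.56424943]]
pinion_mid 0.72 ((627.1226196289062, -118.07640838623047), (35.31149673461914, 68.4563217163086))
nut_mid 0.63 ((638.4658813476562, -114.44857788085938), (65.40963745117188, 53.90641403198242))
shift [-1.6 -0.3 72.9] turn 0.0 q6 -1.91 t 11.02
```

View pics/w6.png

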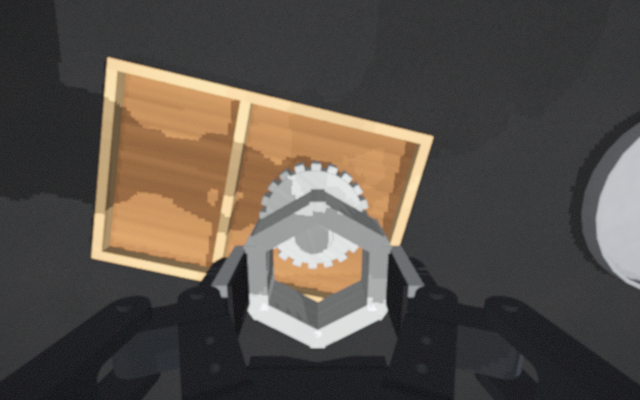

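Nut is held around px (318,270) with the stub top at (314,237), as predicted. Lower with a small correction.

```bash
python3 -m creep '[[255,-4,-1,0,0],[255,-4,-1,10,0],[255,-4,-1,30,0],[255,-4,-1,48,0],[255,-4,-1,60,0],[255,-4,-1,66,0],[255,-4,-1,69,0],[255,-4,-1,69,0],[255,-4,-1,69,0]]'; python3 -c "
from h import *
to(.648,-.115,.0245)"
```

```text
t: 11.77
tool_pos: [0.6507, -0.1158, 0.0311]
tool_rot: [-0.08, 3.139, -0.001]
contact_force: [0.8, -0.1, -2.4]
opening: 0.0544
shift [2.6 1.  6.6] turn 0.0 q6 -1.91 t 11.77
```

```bash
python3 -m creep '[[255,2,1,3,0],[255,2,1,5,0],[255,2,1,5,0],[255,2,1,5,0]]'; python3 -m creep '[[100,0,0,0,0],[60,0,0,0,0],[30,0,0,0,0],[0,0,0,0,0],[0,0,0,0,0],[0,0,0,0,0]]'; python3 -m creep '[[0,0,0,-30,0],[0,0,0,-70,0],[0,0,0,-110,0],[0,0,0,-150,0],[0,0,0,-150,0]]'
python3 - <<'E'
from h import *
c=ctrl.calibration("wrist"); im=ctrl.get_image("wrist"); cv2.imwrite("pics/w7.png",im[:,:,::-1]); o=ctrl.get_obs(); print(o["tool_pos"])
for l in("pinion_mid","nut_mid"):
  for r in ctrl.outline_of("wrist",l)[:1]: print(l,r["conf"],rect(c,r["mask"],.02 if l[0]=="p" else .042)[:2])
to(.459,0,.18)
E
```

```text
t: 12.1
tool_pos: [0.6487, -0.1148, 0.0263]
tool_rot: [-0.081, 3.139, -0.001]
contact_force: [0.1, 0.4, 1.5]
opening: 0.054
t: 12.6
tool_pos: [0.6479, -0.1147, 0.0251]
tool_rot: [0.08, -3.141, 0.0]
contact_force: [-0.1, -0.6, 0.4]
opening: 0.0853
t: 13.02
tool_pos: [0.6531, -0.1161, 0.1868]
tool_rot: [-0.08, 3.124, -0.008]
contact_force: [0.5, -1.2, 1.8]
opening: 0.0856
[ 0.65158163 -0.11571337  0.18272667]
pinion_mid 0.58 ((576.0060424804688, -361.8818664550781), (42.7578010559082, 65.57725524902344))
shift [183.  124.3  -4.6] turn 0.0 q6 -1.91 t 13.17
```

View pics/w7.png

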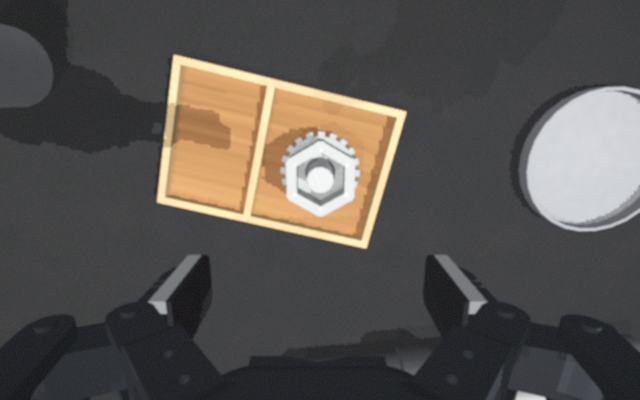

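The nut lies flat over the shaft at px (320,177). Next is the short bush.

```bash
python3 -m creep '[[0,25,17,0,0],[0,58,39,0,0],[0,90,61,0,0],[0,120,82,0,0],[0,150,102,0,0],[0,172,117,0,0],[0,183,124,-2,0],[0,183,124,-2,0],[0,183,124,-2,0],[0,183,124,-2,0]]'
python3 - <<'E'
from h import *
c=ctrl.calibration("wrist"); im=ctrl.get_image("wrist"); o=ctrl.get_obs(); print(o["tool_pos"])
hsv=cv2.cvtColor(im,cv2.COLOR_RGB2HSV); m=((hsv[...,0]>12)&(hsv[...,0]<32)&(hsv[...,1]>130)&(hsv[...,2]>60)).astype(np.uint8)
m[300:]=0
for k in cv2.findContours(m,cv2.RETR_EXTERNAL,cv2.CHAIN_APPROX_NONE)[0]:
    if cv2.contourArea(k)>150: print("px",cv2.boundingRect(k),"top plane",rect(c,cv2.drawContours(np.zeros_like(m),[k],-1,1,-1),.038)[:2])
# top ring: predicted px of est. top centre
for P in [(.459,0,.038),(.459,0,0)]: print(proj(c,P))
for r in ctrl.outline_of("wrist","short_bush_mid")[:2]: print(r["conf"],r["rect"])
cv2.imwrite("pics/w8.png",cv2.resize(im[100:300,200:440],None,fx=3,fy=3)[:,:,::-1])
to(.459,0,.012)
E
```

```text
t: 14.0
tool_pos: [0.4588, -0.0005, 0.176]
tool_rot: [0.08, -3.139, -0.0]
contact_force: [1.3, 1.0, 0.3]
opening: 0.0855
[ 0.4590886  -0.00059472  0.17626017]
px (108, 129, 22, 20) top plane ((425.34765625, -159.06442260742188), (15.761926651000977, 14.368011474609375))
px (127, 121, 43, 31) top plane ((421.2023620605469, -134.8534393310547), (21.32468032836914, 31.902725219726562))
[[318.86707541 190.33047247]]
[[318.71122137 180.82367999]]
0.62 [309.4, 169.1, 25.6, 34.6]
shift [ -0.    0.7 164.5] turn 0.0 q6 -1.79 t 14.1
```

View pics/w8.png

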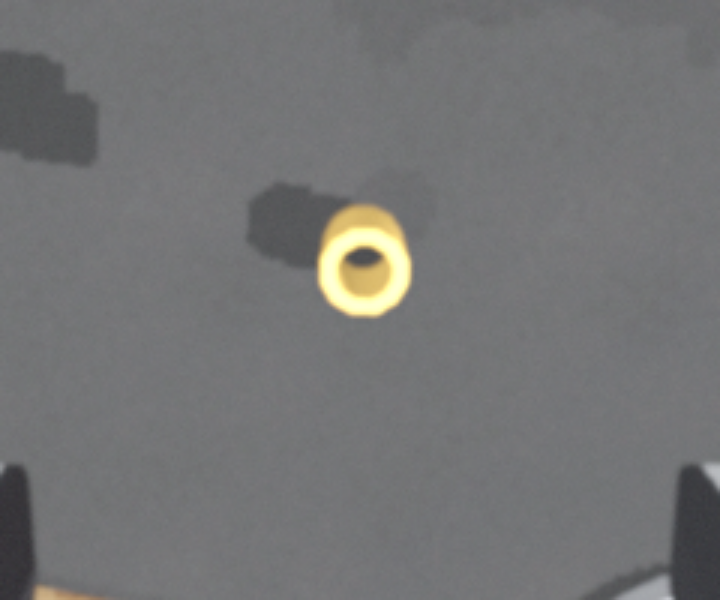

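Short bush top ring is at full-frame px (321,190), about 2 mm to the +y side. Grip it.

```bash
python3 -m creep '[[0,0,2,40,0],[0,0,2,80,0],[0,0,2,115,0],[0,0,2,140,0],[0,0,2,157,0],[0,0,2,164,0],[0,0,2,164,0],[255,0,2,164,0],[255,0,2,164,0],[255,0,2,164,0],[255,0,2,164,0],[255,0,2,164,0]]' 50;  python3 -m creep '[[255,0,0,0,0],[255,0,0,0,0],[255,0,0,0,0],[255,0,0,-20,0],[255,0,0,-60,0],[255,0,0,-95,0],[255,0,0,-120,0],[255,0,0,-120,0]]'
python3 - <<'E'
from h import *
to(.627,-.2113,.11)
E
```

```text
t: 15.1
tool_pos: [0.4596, 0.0017, 0.0142]
tool_rot: [-0.08, 3.138, -0.001]
contact_force: [-0.9, -0.2, 0.3]
opening: 0.0253
t: 15.77
tool_pos: [0.4624, 0.0013, 0.1396]
tool_rot: [-0.08, 3.129, -0.003]
contact_force: [0.1, -0.2, -0.0]
opening: 0.0221
shift [-153.1 -220.6   31.8] turn 0.0 q6 -1.78 t 15.77
```

```bash
python3 -m creep '[[255,-10,-15,0,0],[255,-29,-41,0,0],[255,-48,-70,0,0],[255,-68,-99,0,0],[255,-88,-127,0,0],[255,-108,-155,0,0],[255,-127,-182,0,0],[255,-142,-205,10,0],[255,-150,-217,25,0],[255,-152,-220,35,0],[255,-152,-220,35,0],[255,-152,-220,35,0]]'
python3 - <<'E'
from h import *
c=ctrl.calibration("wrist"); im=ctrl.get_image("wrist"); cv2.imwrite("pics/w9.png",im[:,:,::-1])
to(.627,-.2113,.0165)
E
```

```text
t: 16.77
tool_pos: [0.6201, -0.209, 0.0958]
tool_rot: [0.081, -3.137, -0.004]
contact_force: [-1.0, -0.5, -0.3]
opening: 0.0218
shift [-6.3 -2.8 80.6] turn 0.0 q6 -2.06 t 16.82
```

View pics/w9.png

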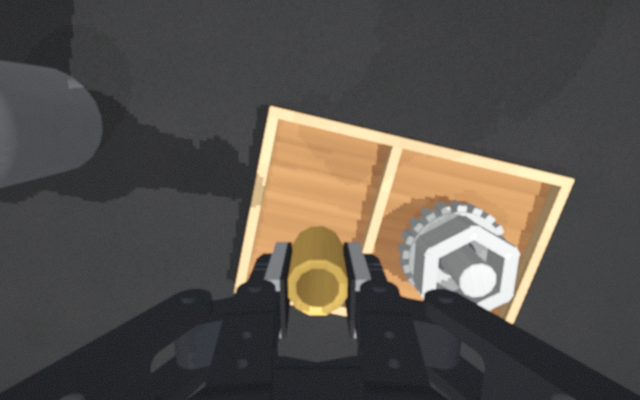

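Short bush is held upright (px 318,285) over the narrow compartment. Lower and release.

```bash
python3 -m creep '[[255,-3,-1,10,0],[255,-3,-1,40,0],[255,-3,-1,60,0],[255,-3,-1,72,0],[255,-3,-1,77,0],[255,-3,-1,79,0],[255,-3,-1,79,0],[255,-3,-1,79,0],[255,-3,-1,79,0]]'; python3 -c "
from h import *
to(.627,-.2113,.0165)"
```

```text
t: 17.57
tool_pos: [0.6259, -0.2115, 0.0208]
tool_rot: [-0.08, 3.138, -0.002]
contact_force: [-0.5, 1.2, -0.8]
opening: 0.0217
shift [-1.1  0.1  4.3] turn 0.0 q6 -2.06 t 17.57
```

```bash
python3 -m creep '[[255,0,0,1,0],[255,0,0,3,0],[255,0,0,3,0],[255,0,0,3,0]]'; python3 -m creep '[[190,0,0,0,0],[170,0,0,0,0],[150,0,0,0,0],[140,0,0,0,0],[140,0,0,0,0]]'; python3 -m creep '[[140,0,0,-20,0],[140,0,0,-60,0],[140,0,0,-100,0],[0,0,0,-140,0],[0,0,0,-160,0],[0,0,0,-160,0]]'
python3 - <<'E'
from h import *
c=ctrl.calibration("wrist"); im=ctrl.get_image("wrist"); cv2.imwrite("pics/w10.png",im[:,:,::-1])
to(.375,.269,.18)
E
```

```text
t: 17.9
tool_pos: [0.6258, -0.2114, 0.0183]
tool_rot: [-0.08, 3.139, -0.001]
contact_force: [-1.8, 1.6, 6.0]
opening: 0.0216
t: 18.32
tool_pos: [0.6247, -0.211, 0.0158]
tool_rot: [0.08, -3.14, -0.0]
contact_force: [-0.5, 0.4, -0.4]
opening: 0.0383
t: 18.82
tool_pos: [0.6283, -0.2126, 0.1843]
tool_rot: [-0.08, 3.129, -0.009]
contact_force: [0.7, -0.0, 0.3]
opening: 0.0732
shift [226.9 493.1  -2.7] turn 0.0 q6 -2.06 t 18.87
```

View pics/w10.png

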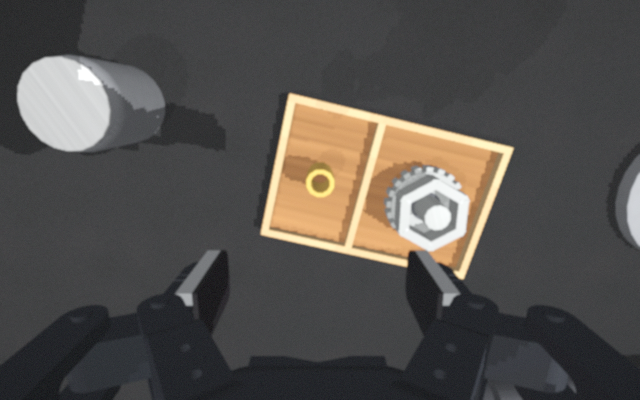

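The short bush stands in the narrow compartment at px (320,183) and the nut and pinion are undisturbed. Next is the bearing.

```bash
python3 -m creep '[[0,12,26,0,0],[0,28,60,0,0],[0,45,97,0,0],[0,62,135,0,0],[0,79,172,0,0],[0,96,209,0,0],[0,113,246,0,0],[0,130,283,0,0],[0,147,320,0,0],[0,164,357,0,0],[0,181,394,0,0],[0,198,430,0,0]]'; python3 -c "
from h import *
to(.375,.269,.18)"
```

```text
t: 19.87
tool_pos: [0.4026, 0.2094, 0.1738]
tool_rot: [0.08, -3.137, 0.001]
contact_force: [0.5, 0.3, -0.6]
opening: 0.0855
shift [24.6 60.9 -6.1] turn 0.0 q6 -1.31 t 19.87
```

```bash
python3 -m creep '[[0,20,48,0,0],[0,25,60,0,0],[0,25,60,0,0],[0,25,60,0,0],[0,25,60,0,0]]'
python3 - <<'E'
from h import *
o=ctrl.get_obs(); c=ctrl.calibration("wrist"); im=ctrl.get_image("wrist"); print(o["tool_pos"])
for r in ctrl.outline_of("wrist","bearing_mid")[:2]: print(r["conf"],r["rect"],rect(c,r["mask"],.022)[:2])
g=cv2.cvtColor(im,cv2.COLOR_RGB2GRAY)
for k in cv2.findContours((g>195).astype(np.uint8),cv2.RETR_EXTERNAL,cv2.CHAIN_APPROX_NONE)[0]:
    if cv2.contourArea(k)>1000: print(cv2.boundingRect(k),cv2.minEnclosingCircle((back(c,k[:,0],.022)[:,:2]*1000).astype(np.float32)))
to(.375,.269,.003)
E
```

```text
t: 20.28
tool_pos: [0.3765, 0.2663, 0.1746]
tool_rot: [0.08, -3.138, 0.002]
contact_force: [0.4, 0.3, -0.5]
opening: 0.0856
[0.37652425 0.26626234 0.17455327]
0.88 [288.7, 144.7, 73.8, 76.0] ((373.6239013671875, 270.92425537109375), (63.949214935302734, 63.05021286010742))
(363, 294, 62, 81) ((519.4312744140625, 345.99749755859375), 49.51756286621094)
(286, 145, 77, 76) ((373.78515625, 270.45697021484375), 32.95499801635742)
shift [  1.8   3.4 172.2] turn 0.0 q6 -1.17 t 20.38
```

Network and threshold both put the bearing at (0.3737,0.2705), with a 33 mm radius as it should be. Grip it.

```bash
python3 -m creep '[[0,3,4.5,30,0],[0,3,4.5,70,0],[0,3,4.5,110,0],[0,3,4.5,140,0],[0,3,4.5,160,0],[0,3,4.5,171,0],[0,3,4.5,173,0],[0,3,4.5,173,0],[255,3,4.5,173,0],[255,3,4.5,173,0],[255,3,4.5,173,0],[255,3,4.5,173,0]]' 60;  python3 -m creep '[[255,0,0,0,0],[255,0,0,0,0],[255,0,0,-20,0],[255,0,0,-50,0],[255,0,0,-80,0],[255,0,0,-110,0],[255,0,0,-110,0]]'
python3 - <<'E'
from h import *
c=ctrl.calibration("wrist"); im=ctrl.get_image("wrist"); cv2.imwrite("pics/w11.png",im[:,:,::-1]); o=ctrl.get_obs()
for r in ctrl.outline_of("wrist","bearing_mid")[:1]: print(r["conf"],rect(c,r["mask"],o["tool_pos"][2]+.019)[:2],o["tool_pos"])
to(.6246,.1342,.1)
E
```

```text
t: 21.38
tool_pos: [0.3759, 0.2722, 0.0059]
tool_rot: [-0.08, 3.136, 0.002]
contact_force: [-1.3, -1.4, 5.7]
opening: 0.0609
t: 21.97
tool_pos: [0.3781, 0.2736, 0.1213]
tool_rot: [-0.081, 3.128, 0.01]
contact_force: [1.7, 0.1, -1.8]
opening: 0.0606
0.75 ((374.87646484375, 272.52752685546875), (65.56303405761719, 64.05416870117188)) [0.37676148 0.27283534 0.11821352]
shift [-242.2 -150.4   16.1] turn 0.0 q6 -1.16 t 22.07
```

```bash
python3 -m creep '[[255,-14,-9,0,0],[255,-40,-25,0,0],[255,-68,-42,0,0],[255,-96,-60,0,0],[255,-125,-78,0,0],[255,-154,-96,0,0],[255,-183,-114,0,0],[255,-210,-131,5,0],[255,-229,-142,10,0],[255,-239,-149,15,0],[255,-239,-150,15,0],[255,-239,-150,15,0]]'
python3 - <<'E'
from h import *
o=ctrl.get_obs(); c=ctrl.calibration("wrist"); im=ctrl.get_image("wrist"); print(o["tool_pos"])
th=np.linspace(0,2*np.pi,60)
for p in proj(c,np.c_[.6246+.065*np.cos(th),.1342+.065*np.sin(th),.014+0*th]): cv2.circle(im,tuple(int(v) for v in p),1,(255,0,0),-1)
cv2.imwrite("pics/w12.png",im[:,:,::-1])
ctrl.get_image("top"); ct=ctrl.calibration("top")
to(.6246,.1342,.0065)
E
```

```text
t: 23.07
tool_pos: [0.6184, 0.1336, 0.0957]
tool_rot: [0.079, -3.136, -0.0]
contact_force: [0.4, 0.3, -3.9]
opening: 0.0609
[0.61837029 0.13355937 0.09569344]
shift [-6.2 -0.5 90.6] turn 0.0 q6 -1.53 t 23.17
```

View pics/w12.png

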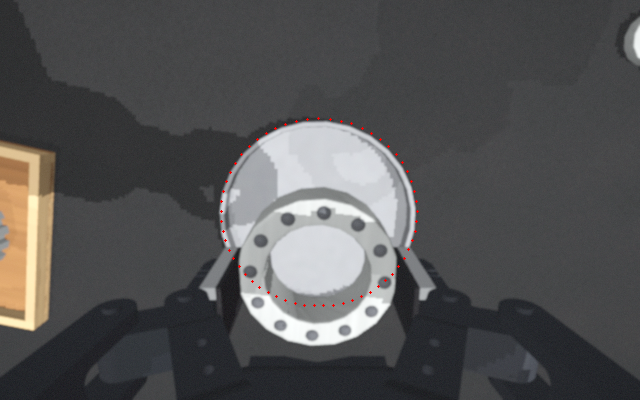

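The tin rim matches the predicted circle to about 1 mm, and the bearing is held level. Lower.

```bash
python3 -m creep '[[255,-5,0,10,0],[255,-5,0,35,0],[255,-5,0,60,0],[255,-5,0,75,0],[255,-5,0,82,0],[255,-5,0,85,0],[255,-5,0,85,0],[255,-5,0,85,0],[255,-5,0,85,0]]'; python3 -c "
from h import *
to(.6265,.134,.0085)"
```

```text
t: 23.92
tool_pos: [0.6266, 0.1341, 0.015]
tool_rot: [-0.08, 3.137, 0.0]
contact_force: [-0.6, 0.6, -2.8]
opening: 0.0606
shift [ 0.1 -0.1  6.5] turn 0.0 q6 -1.53 t 23.92
```

```bash
python3 -m creep '[[255,0,0,2,0],[255,0,0,4,0],[255,0,0,5,0],[255,0,0,5,0],[255,0,0,5,0]]'; python3 -m creep '[[80,0,0,0,0],[50,0,0,0,0],[35,0,0,0,0],[35,0,0,0,0],[35,0,0,0,0]]'; python3 -m creep '[[35,0,0,-20,0],[35,0,0,-50,0],[0,0,0,-90,0],[0,0,0,-130,0],[0,0,0,-165,0],[0,0,0,-165,0],[0,0,0,-165,0]]'
python3 - <<'E'
from h import *
o=ctrl.get_obs(); c=ctrl.calibration("wrist"); im=ctrl.get_image("wrist"); print(o["tool_pos"]); cv2.imwrite("pics/w13.png",im[:,:,::-1])
for r in ctrl.outline_of("wrist","bearing_mid")[:2]: print(r["conf"],r["rect"],rect(c,r["mask"],.025)[:2])
for r in ctrl.outline_of("wrist","tin")[:1]: print(r["conf"],r["rect"],rect(c,r["mask"],.014)[:2])
to(.421,-.146,.18)
E
```

```text
t: 24.33
tool_pos: [0.6257, 0.134, 0.0091]
tool_rot: [-0.08, 3.14, 0.0]
contact_force: [-2.3, -0.5, 2.2]
opening: 0.0606
t: 24.75
tool_pos: [0.6252, 0.134, 0.008]
tool_rot: [-0.081, 3.141, -0.0]
contact_force: [0.5, 0.6, -0.8]
opening: 0.0737
t: 25.33
tool_pos: [0.6273, 0.1342, 0.1773]
tool_rot: [-0.08, 3.133, 0.001]
contact_force: [-0.1, 0.8, -0.1]
opening: 0.0851
[0.62731405 0.13423175 0.17725941]
0.73 [280.3, 144.4, 74.4, 74.8] ((623.4321899414062, 133.2379150390625), (61.568782806396484, 63.43794631958008))
0.26 [0.7, 103.5, 117.9, 162.0] ((644.121337890625, -89.15249633789062), (94.09986877441406, 129.14471435546875))
0.96 [247.7, 104.5, 142.2, 144.7] ((626.0602416992188, 133.4356689453125), (128.15841674804688, 128.32730102539062))
shift [ 217.2 -269.1   -8.2] turn 0.0 q6 -1.53 t 25.48
```

View pics/w13.png

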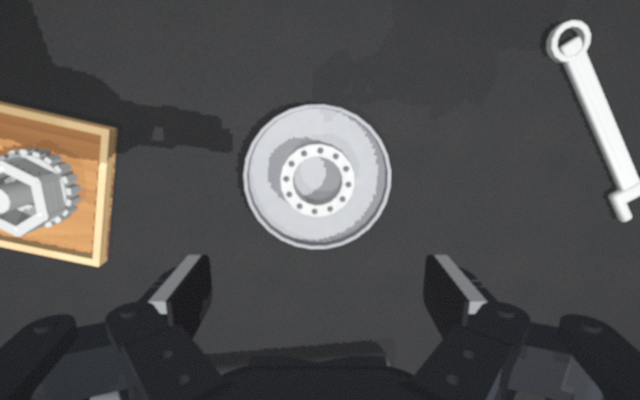

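The bearing lies flat in the tin, at px (317,180), world (0.624,0.133). Next is the long bush.

```bash
python3 -m creep '[[0,14,-17,0,0],[0,35,-43,0,0],[0,58,-71,0,0],[0,80,-100,0,0],[0,103,-128,0,0],[0,126,-156,0,0],[0,148,-184,0,0],[0,170,-211,0,0],[0,190,-236,-5,0],[0,207,-257,-10,0],[0,216,-268,-13,0],[0,217,-269,-13,0]]'; python3 -m creep '[[0,0,0,0,0],[0,0,0,0,0]]'
python3 - <<'E'
from h import *
o=ctrl.get_obs(); c=ctrl.calibration("wrist"); im=ctrl.get_image("wrist"); print(o["tool_pos"])
for r in ctrl.outline_of("wrist","long_bush_mid")[:2]: print(r["conf"],r["rect"])
for P in [(.421,-.146,.064),(.421,-.146,0)]: print(proj(c,P))
# bright top ring
hsv=cv2.cvtColor(im,cv2.COLOR_RGB2HSV)
cv2.imwrite("pics/w14.png",cv2.resize(im[100:300,200:440],None,fx=3,fy=3)[:,:,::-1])
to(.421,-.146,.034)
E
```

```text
t: 26.48
tool_pos: [0.4205, -0.1472, 0.1848]
tool_rot: [0.075, -3.139, -0.001]
contact_force: [0.2, 0.4, -0.0]
opening: 0.0856
t: 26.65
tool_pos: [0.4219, -0.145, 0.1847]
tool_rot: [0.081, -3.139, -0.003]
contact_force: [0.4, -0.1, -0.5]
opening: 0.0851
[ 0.4219232  -0.14504459  0.18470723]
0.66 [306.1, 170.8, 27.8, 41.3]
[[316.95272462 193.98984768]]
[[316.95144852 177.70000003]]
shift [  1.1  -1.3 151.1] turn 0.0 q6 -2.12 t 26.75
```

View pics/w14.png

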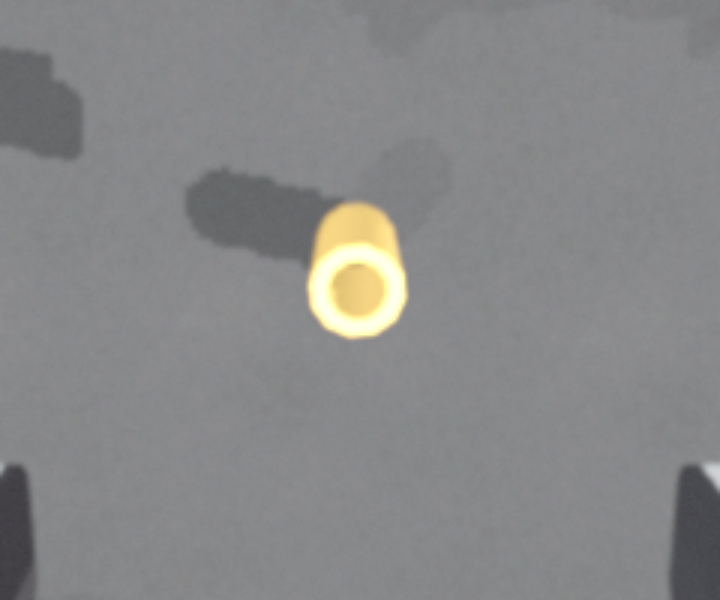

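Long bush ring is at px (319,197), essentially under the TCP. Grip high, leaving 30 mm free below.

```bash
python3 -m creep '[[0,-1,0,40,0],[0,-1,0,75,0],[0,-1,0,105,0],[0,-1,0,130,0],[0,-1,0,145,0],[0,-1,0,151,0],[0,-1,0,151,0],[255,-1,0,151,0],[255,-1,0,151,0],[255,-1,0,151,0],[255,-1,0,151,0],[255,-1,0,151,0]]' 60;  python3 -m creep '[[255,0,0,0,0],[255,0,0,0,0],[255,0,0,0,0],[255,0,0,-20,0],[255,0,0,-50,0],[255,0,0,-80,0],[255,0,0,-100,0],[255,0,0,-100,0]]'; python3 -c "
from h import *
to(.6245,.1333,.11)"
```

```text
t: 27.75
tool_pos: [0.4239, -0.146, 0.0361]
tool_rot: [-0.08, 3.139, -0.001]
contact_force: [0.1, 1.3, 1.2]
opening: 0.0256
t: 28.42
tool_pos: [0.4259, -0.1472, 0.14]
tool_rot: [-0.08, 3.133, -0.007]
contact_force: [0.9, -0.7, -1.2]
opening: 0.0221
shift [-212.5  270.1   30.3] turn 0.0 q6 -2.12 t 28.42
```

```bash
python3 -m creep '[[255,-12,15,0,0],[255,-33,42,0,0],[255,-55,70,0,0],[255,-77,98,0,0],[255,-99,126,0,0],[255,-121,154,0,0],[255,-143,182,0,0],[255,-165,210,0,0],[255,-185,235,5,0],[255,-201,255,20,0],[255,-210,267,35,0],[255,-211,269,40,0]]'; python3 -m creep '[[255,0,0,0,0],[255,0,0,0,0],[255,0,0,0,0]]'
python3 - <<'E'
from h import *
o=ctrl.get_obs(); c=ctrl.calibration("wrist"); im=ctrl.get_image("wrist"); print(o["tool_pos"])
th=np.linspace(0,2*np.pi,40); R=Ro.from_rotvec(o["tool_rot"]).as_matrix()
for p in proj(c,np.c_[.6245+.021*np.cos(th),.1333+.021*np.sin(th),.025+0*th]): cv2.circle(im,tuple(int(v) for v in p),1,(255,0,0),-1)
for p in proj(c,np.c_[o["tool_pos"][0]+.012*np.cos(th),o["tool_pos"][1]+.012*np.sin(th),o["tool_pos"][2]-.035+0*th]): cv2.circle(im,tuple(int(v) for v in p),1,(0,0,255),-1)
cv2.imwrite("pics/w15.png",cv2.resize(im[80:330,160:480],None,fx=2.4,fy=2.4)[:,:,::-1])
to(.6245,.1333,.038)
E
```

```text
t: 29.42
tool_pos: [0.6186, 0.1357, 0.0901]
tool_rot: [0.084, -3.134, -0.0]
contact_force: [-1.3, -0.1, -2.3]
opening: 0.0216
t: 29.67
tool_pos: [0.6199, 0.1328, 0.0952]
tool_rot: [0.079, -3.14, 0.0]
contact_force: [0.4, 0.4, -0.1]
opening: 0.0218
[0.61987446 0.13283587 0.09516901]
shift [-4.2  0.3 57.8] turn 0.0 q6 -1.53 t 29.72
```

View pics/w15.png

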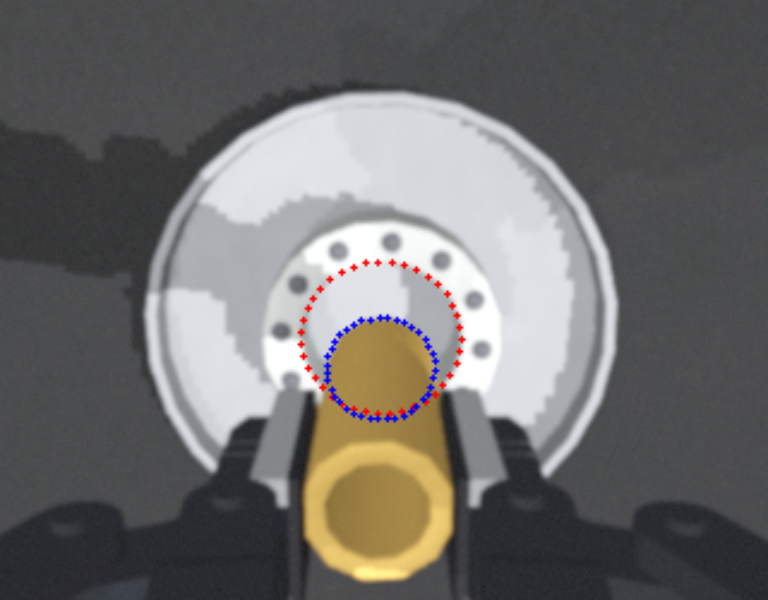

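Bore is at crop px (383,345), and the bush foot matches the blue prediction. Correct about 5 mm forward and insert.

```bash
python3 -m creep '[[255,-5,0.5,0,0],[255,-5,0.5,5,0],[255,-5,0.5,15,0],[255,-5,0.5,22,0],[255,-5,0.5,22,0]]'; python3 -m creep '[[255,0,0,6,0],[255,0,0,14,0],[255,0,0,22,0],[255,0,0,28,0],[255,0,0,31,0],[255,0,0,31,0],[255,0,0,31,0]]'; python3 -c "
from h import *
to(.6253,.1333,.039)"
```

```text
t: 30.13
tool_pos: [0.6232, 0.1341, 0.0701]
tool_rot: [0.08, -3.136, 0.001]
contact_force: [0.3, 0.3, -2.8]
opening: 0.022
t: 30.72
tool_pos: [0.6251, 0.1345, 0.0419]
tool_rot: [0.08, -3.14, 0.0]
contact_force: [-0.2, -0.2, -1.4]
opening: 0.0218
shift [-0.2 -1.2  2.9] turn 0.0 q6 -1.53 t 30.72
```

```bash
python3 -m creep '[[255,0,-1,1,0],[255,0,-1,3,0],[255,0,-1,3.5,0],[255,0,-1,3.5,0],[255,0,-1,3.5,0]]'; python3 -m creep '[[190,0,0,0,0],[170,0,0,0,0],[150,0,0,0,0],[140,0,0,0,0],[140,0,0,0,0]]'; python3 -m creep '[[140,0,0,-20,0],[140,0,0,-60,0],[140,0,0,-100,0],[0,0,0,-140,0],[0,60,0,-160,0],[0,90,0,-160,0],[0,90,0,-160,0],[0,90,0,-160,0]]'
python3 - <<'E'
from h import *
im=ctrl.get_image("scene"); t=ctrl.get_image("top"); w=ctrl.get_image("wrist")
a=cv2.resize(im[150:330,250:490],(800,600)[0:2] and (400,300),interpolation=cv2.INTER_CUBIC)
b=cv2.resize(t[80:200,240:480],(400,200)); w=cv2.resize(w[0:250],(400,156)) 
pad=np.zeros((300,400,3),np.uint8); pad[:200]=b
im2=np.vstack([np.hstack([a,pad])]); cv2.imwrite("pics/end.png",np.vstack([im2,np.hstack([cv2.resize(ctrl.get_image("wrist"),(480,300)),np.zeros((300,320,3),np.uint8)])])[:,:,::-1])
E
```

```text
t: 31.13
tool_pos: [0.6257, 0.1335, 0.0392]
tool_rot: [-0.08, 3.139, -0.0]
contact_force: [0.3, -0.9, 0.7]
opening: 0.0218
t: 31.55
tool_pos: [0.6251, 0.1335, 0.0385]
tool_rot: [0.08, -3.14, -0.0]
contact_force: [-0.7, -0.5, 0.1]
opening: 0.0385
t: 32.22
tool_pos: [0.5334, 0.129, 0.1989]
tool_rot: [-0.081, 3.14, 0.0]
contact_force: [-0.1, -0.7, -0.2]
opening: 0.0858
```

View pics/end.png

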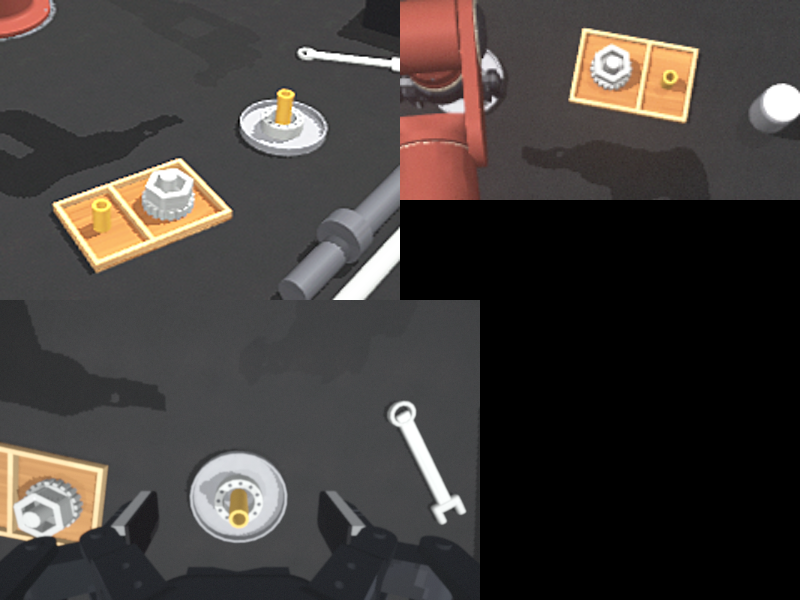

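All is in place: long bush upright in the bearing (scene crop (285,108)), nut on the pinion (168,185), short bush upright (101,213).

```bash
python3 -c "
from station import ctrl
print(ctrl.finish_job(), ctrl.get_obs()['t'])"
```

```text
the job is handed in; nothing more can be done
the job is handed in; nothing more can be done
```

Both repair kits are made up and the job is handed in, at about 32 s of the 112 s allowed.

- **Wooden tray:** the pinion stands shaft up in the wide compartment with the hex nut lying over its shaft. The short bush stands upright in the narrow compartment.
- **Round tin:** the bearing lies flat on the floor and the long bush stands upright in its bore. When I let go, its foot was at about floor height by the tool position.

My last pictures (scene, top and wrist views) showed all of this in place with the gripper clear. The can and the wrench looked unmoved, though I judged that by eye. The wrist force readings at the end of each move stayed below about 7 N.

Three checks disagreed or failed:
- **Tray position:** the top-view estimate was uncertain by about 5 mm in x. I used the wrist-camera measurement, which gave the tray's true size.
- **Gripper opening:** it read about 2 mm small while holding parts; I took this as a constant offset.
- **Nut on the pinion:** the network failed to confirm the nut and pinion once they were stacked, so I checked that fit by eye only.

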